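# Bring the node of a stem under the penetrometer needle

### The job

From the drying tray take the one stem that has a single swollen ring (its node) and lay it down in the two V-rests of the penetrometer's specimen sled. Then, without lifting the sled off the bed, slide it under the test head until the middle of the node's ring is straight below the needle tip, and let go of it there. Do not touch the needle, keep the other stems in the tray and leave the rest of the bench as it stands.

Things in the scene. Friction and masses are not known exactly. Their poses are not given: they have to be found in the camera images.
- stand: Bench penetrometer, fixed, white. Origin on the bench straight below the needle; y is its long axis, the worker (robot) is at its -x side. Aluminium bed, top 14 mm above the bench, x -110 to 110, y -220 to 240 mm. White column 344 mm high at y -220 to -130, x -50 to 50. A laid stem must not run into the column: the sled can slide to y = -40.
- head (a point): Middle of the underside of the test head, a white box reaching from the column over the bed: x -54 to 54, y -150 to 60 mm of the stand, 130 to 215 mm above the bench. Under it hang a load-cell nose (radius 18, down to 120) and the needle's chuck (radius 8, down to 105). It is in the way of an upright gripper at the sled's tab: take the tab with the tool leaning back to -x by 22 to 40 degrees.
- needle: The fixed steel puncture needle, 5 mm thick, pointing down. Origin at its tip, 74 mm above the bench (11 mm above the node of a stem lying in the sled). Must not be touched.
- sled: Loose aluminium specimen sled, 0.3 to 0.6 kg, lying on the bed at the +y side of the head, free to slide any way (1 to 5 N). Origin: centre of its underside; y runs along the V grooves. Plate 70 (x) by 110 (y) by 8 mm. Two steel V-rests, 10 mm thick, at y -45 and 45, open upwards at 90 degrees, V bottom at z 20, tips at x -25 and 25, z 45. At its -x side a tongue carries the upright tab.
- sled_tab (a point): Grip point of the sled's upright tab, 36 mm above the sled's underside, at x = -68 mm of the sled. The tab is 12 mm thick (y), 18 mm wide (x, -77 to -59) and reaches from z 8 to 54 mm of the sled; pinch it across y.
- sled_seat (a point): Where the middle of a laid stem belongs: midway between the V-rests at the stem's axis height, 34 mm above the sled's underside. The stem lies along the sled's y, either way round, within 12 mm of the middle so that the node stays between the rests. The gap between the rests is 80 mm. Open the fingers to at most 50 mm when letting go, or they strike the tab.
- tray: Black open drying tray, fixed, 220 (x) by 260 (y) by 40 mm high, wall and floor 4 mm. Origin at the centre of its underside. Two ribs across the floor at x = -45 and +45, 6 mm wide, tops 16 mm above the bench. Four stems lie across the ribs, roughly along x, about 54 mm apart in any order; the fingers fit between them when opened to 35 mm.
- stem: The stem to test: dry woody stem, round, 20 mm thick and 160 mm long, about 45 g, with one swollen ring. Origin at the middle of its axis, x along it, towards the node. In the tray its axis is 26 mm above the bench. It can roll.
- node (a point): Centre of the swollen ring (node) on the axis of the stem, 22 mm from its middle. The ring is 30 mm in diameter and 12 mm wide.
- plain_stem: Another stem, 20 mm thick, 170 mm long, without a ring. Origin at the middle. Stays in the tray.
- thin_stem: Another stem, 14 mm thick, 150 mm long, with two rings. Origin at the middle. Stays in the tray.
- short_stem: Another stem, 22 mm thick, 120 mm long, without a ring. Origin at the middle. Stays in the tray.
- beaker: Loose glass beaker, 68 mm wide, 85 mm high, behind the tray; origin under its centre. Leave it.
- dish: Loose clear Petri dish, 94 mm wide, 16 mm high, in front of the bed; origin under its centre. Leave it.
- secateurs: Loose secateurs lying flat, 170 mm long, 18 mm high, near the robot; origin at the pivot. Leave them.
- calliper: Loose steel calliper lying flat, 200 mm long, 10 mm high, near the robot; origin at the middle of its beam. Leave it.
- wash_bottle: Loose white bottle, 64 mm wide, 170 mm high, at the back; origin under its centre. Leave it.
- jar: Loose amber jar, 72 mm wide, 90 mm high, at the back; origin under its centre. Leave it.
Things that resemble listed ones, but are neither listed nor needed, are in the scene too. Leave any yellow look-alike of the short_stem alone.

How it is judged:
By the outcome, as a careful person would: the job done as asked, in the order asked, and still so for the second after the job is handed in, with the robot touching nothing.
It also fails if it takes over 58 s, if anything falls off the work surface, if the arm or the gripper's body presses on something with over 40 N, if the wrist force passes 120 N, or if a joint passes its speed limit or range.

### The arm

A 6-joint arm with a two-finger parallel gripper is mounted at the origin on the work surface. World frame = base frame: x ahead of the robot, y to its left, z up, the work surface at z = 0. Lengths are in m, angles in degrees, forces in N, time in s.
With the tool pointing down it reaches from about 0.25 to 0.725 m from the base axis. Payload 9.7 kg.
Tool frame: the origin (TCP) lies between the finger pads; the fingertips stand 19 mm ahead of it and the grasp point (between the pads) is the TCP; z points along the fingers, y is the line along which they close (so a half turn about z gives the same grasp; the last joint's range is limited). The gripper opens to 85 mm and grips with 20 to 120 N. Pads are 22 mm wide; open, the fingers measure 114 mm over their backs; the gripper's body (76 mm by 85 mm) begins 54 mm behind the grasp point. The pads swing forward as they close: fully open they stand 13 mm farther back than shut.
Start: joints at [-65.088, 4.979, 10.078, 95.1, 0, 90], TCP at [0.232, -0.499, 0.25] pointing down, gripper open.
Joint ranges: [-179.16, 179.16], [-48.56, 103.87], [-65.8, 70.77], [-126.05, 130.52], [-82.76, 87.17], [-180, 180]. Speed limits (degrees/s): [127.2, 127.2, 147.25, 180, 180, 180].

### API

Orientations are given as [roll, pitch, yaw] about the fixed x, y, z axes, in that order (R = Rz(yaw) Ry(pitch) Rx(roll)).
In Python, from workcell import bot gives the robot as it stands. The module is installed in compiled form; this text tells all that it offers.
- The arm moves only by the shell command python3 -m crank 'ROWS' [OPENING] [FORCE]. ROWS is JSON, a list that holds one entry, the list of rows, each a list of 6 numbers: the shift along the world's x, y, z as a fraction of full scale, then the turn, a rotation vector about the world's x, y, z as a fraction of full scale. In form: [[[x, y, z, wx, wy, wz], ...]]. A call has 1 to 20 rows; each row shifts and turns the commanded pose from where the row before left it; what a row does not reach is not made up. Full scale, the value 1, is 20 mm for a shift and 0.12 rad for a turn. A row lasts 1/12 s, in which the tool goes at most 41.7 mm and 7.16 degrees, less where a joint would pass 70% of its speed; a pose out of reach is approached as far as the arm can. A call with a number of a shift or a turn outside -1 to 1 is refused whole. A call with a gripper value outside its range is refused whole. OPENING is the opening, from 0 (shut) to 1 (fully open), set as the call begins (- or left out, the last holds). The fingers move at their own pace and stop on an object; FORCE is the grip in N (left out, the last holds). Time passes only in rows, so rows that do not move let the fingers close. It gives the time, the measured TCP pose, the force, the opening and the grip force at its end, in the units of the state.
- bot.get_obs(): the state, without advancing time (a new reading comes with each control period).
- bot.camera(name): name is "scene" or "top" or "wrist"; returns the picture (420x560x3 uint8, red, green, blue); there is no depth.
- bot.camera_model(name): a dict with "vertical_fov" (degrees; the focal length in pixels is half the picture's height over the tangent of half this angle, whatever the lens; pixels are square), "cx", "cy" (the principal point, pixels), "k1" (the pictures are not rectified: a ray, as slopes to the right and down, at radius r is drawn at 1 + k1 r^2 times it, then the intrinsics apply), "R" (3x3) and "t" (3): a world point X has camera coordinates R X + t. Camera axes: x right, y down, z forward; pixel columns grow to the right and rows downward; lengths in m; the calibration is good to about 2 mm. A picture is of the moment at which its call begins: read the wrist's pose just before it. camera_model takes no time and is no camera call; for the wrist camera it gives the pose at the moment of the call.
- bot.job_done(): hands the job in; it is judged then, once.
The state is a dict: "time": time; "q": joint angles; "qd": joint speeds; "joint_efforts": joint torques, N m; "ee_pos": TCP position; "tcp_rot": TCP orientation; "wrist_force": force on the tool from outside, world axes, zero at the start; "torque": the same for the moment, N m; "opening": finger opening in m; "grasp_force": force on a finger pad.
Only numpy, scipy, OpenCV 4.12 (cv2) and the standard library are available. Lean on these libraries where they do the work, as an engineer would, in place of code of your own. Each camera call takes 0.05 s, during which the arm holds its last target. There are 200 camera calls.

## Working session

There is one attempt and no reset: what is moved stays moved. The work goes in short steps, Python scripts to look and compute and a shell command to move; the robot and the scene stay as the last step left them, time stands still between calls to the robot, and variables do not carry over. Pictures are saved under pics/ and viewed, at most 10 in all, crops included, and the job is handed in when it is done.

```bash
mkdir -p pics; cat > h.py <<'E'
import numpy as np, cv2
from workcell import bot
def save(cam,fn):
    m=bot.camera_model(cam); im=bot.camera(cam)
    cv2.imwrite('pics/'+fn+'.png',im[:,:,::-1]); return m
def ray(m,u,v):
    f=210/np.tan(np.radians(m['vertical_fov'])/2)
    d=np.array([(u-m['cx'])/f,(v-m['cy'])/f]); s=d.copy()
    for _ in range(30): s=d/(1+m['k1']*(s@s))
    R=np.array(m['R']);t=np.array(m['t'])
    return -R.T@t, R.T@np.array([s[0],s[1],1.])
def onz(m,u,v,z):
    c,d=ray(m,u,v); return c+d*(z-c[2])/d[2]
def tri(*a):
    A=np.zeros((3,3));b=np.zeros(3)
    for m,u,v in a:
        c,d=ray(m,u,v); d=d/np.linalg.norm(d);P=np.eye(3)-np.outer(d,d);A+=P;b+=P@c
    X=np.linalg.solve(A,b)
    return X
def proj(m,X):
    f=210/np.tan(np.radians(m['vertical_fov'])/2)
    c=np.array(m['R'])@X+np.array(m['t']); s=c[:2]/c[2]; s=s*(1+m['k1']*(s@s))
    return s*f+[m['cx'],m['cy']]
E
python3 - <<'E'
from h import *
np.set_printoptions(precision=4,suppress=True)
for c in ['scene','top']:
    m=save(c,c+'0'); print(c,m)
print(bot.get_obs())
E
```

```text
scene {'vertical_fov': 57.97353908540781, 'cx': 278.7045433892621, 'cy': 215.07431540962045, 'k1': -0.10636454636323434, 'R': array([[-0.7187,  0.6953,  0.0012],
       [ 0.5825,  0.6031, -0.5449],
       [-0.3796, -0.391 , -0.8385]]), 't': array([ 0.316 , -0.3358,  1.5108])}
top {'vertical_fov': 48.01457785636769, 'cx': 268.70676201724945, 'cy': 208.30388694258443, 'k1': -0.030230232964481206, 'R': array([[-0.017 , -0.9998, -0.0046],
       [-0.9973,  0.0173, -0.0718],
       [ 0.0718,  0.0034, -0.9974]]), 't': array([0.1282, 0.5192, 1.3636])}
{'time': 0.1, 'q': array([-65.0849,   5.0072,  10.039 ,  95.0994,  -0.0015,  90.0009]), 'qd': array([ 0.0101, -0.0247,  0.0613, -0.0519,  0.0572,  0.0432]), 'joint_efforts': array([  0.0022, -52.1561,  46.5654,   0.016 ,   0.0001,   0.    ]), 'ee_pos': array([ 0.2316, -0.4986,  0.2497]), 'tcp_rot': array([-179.9324,    0.0015,   24.9142]), 'wrist_force': array([ 0.6675,  0.0578, -0.1781]), 'torque': array([ 0.0541, -0.0267, -0.0059]), 'grasp_force': 0.0, 'opening': 0.0852759025454243}
```

View pics/top0.png

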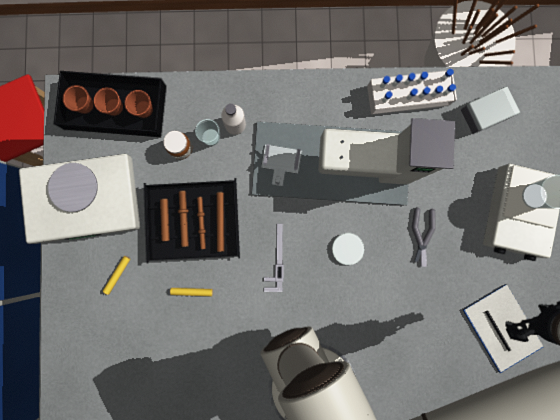

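View pics/scene0.png

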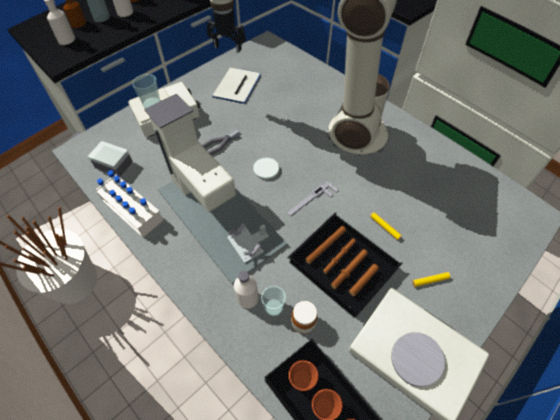

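The top view shows the tray at (192,220) with four stems: (165,220) short, (184,218), (202,222) and (220,222). The sled is at about (278,160), the head at (345,150). Enlarged crops will confirm which stem has the single ring.

```bash
python3 - <<'E'
from h import *
t=cv2.imread('pics/top0.png'); s=cv2.imread('pics/scene0.png')
a=cv2.resize(t[170:270,140:245],None,fx=5,fy=5,interpolation=cv2.INTER_CUBIC)[:, :]
b=cv2.resize(t[115:215,245:345],None,fx=5,fy=5,interpolation=cv2.INTER_CUBIC)
c=np.hstack([a,b]);c=cv2.resize(c,None,fx=.78,fy=.78); print(c.shape)
cv2.imwrite('pics/c1.png',c)
d=np.hstack([cv2.resize(s[215:315,285:405],(480,400),interpolation=cv2.INTER_CUBIC),cv2.resize(s[180:280,200:280],(320,400),interpolation=cv2.INTER_CUBIC)])
cv2.imwrite('pics/c2.png',d)
E
```

```text
(390, 800, 3)
```

View pics/c1.png

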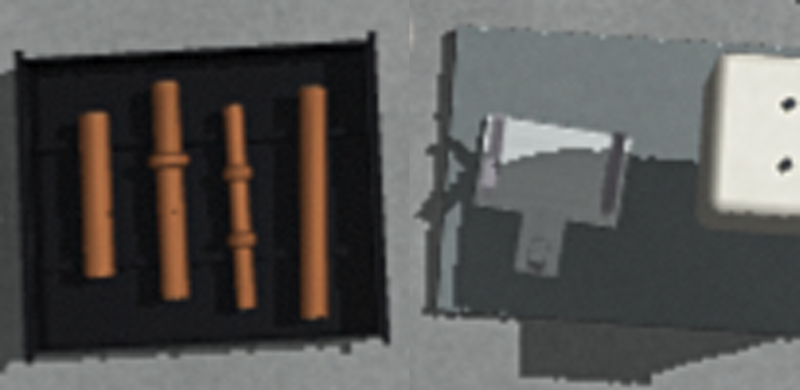

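View pics/c2.png

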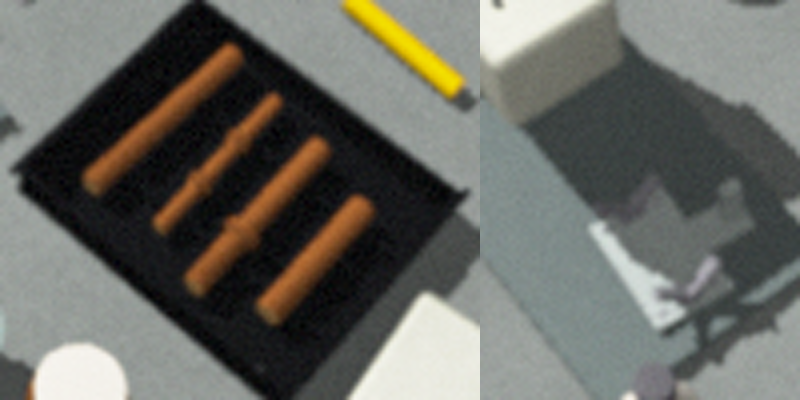

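The candidates at (184,218) and (202,222) both have rings. The second is thin with two. The stem at (184,218), with one ring at (183,211) towards +x, fits. The first crop confirms it, and the second (scene view) shows the same ring at (345,272).

```bash
python3 - <<'E'
from h import *
np.set_printoptions(precision=4,suppress=True)
T=bot.camera_model('top');S=bot.camera_model('scene')
L=lambda x,y:(T,140+x/3.9,170+y/3.9); Rr=lambda x,y:(T,245+(x-410)/3.9,115+y/3.9)
C=lambda x,y:(S,285+x/4,215+y/4); D=lambda x,y:(S,200+(x-480)/4,180+y/4)
print('far end',tri(L(166,83),C(196,285)),'near',tri(L(176,299),C(317,145)),'node',tri(L(169,160),C(240,230)))
print(onz(*L(166,82),.026),onz(*L(176,299),.026),onz(*L(169,160),.028))
print('tab top',onz(*Rr(538,255),.066),tri(Rr(538,255),D(730,190)))
for p in [(487,115),(632,137),(617,228),(475,205)]: print('plate',onz(*Rr(*p),.022))
# stand: bed corners (top view)
for u,v in [(256,122),(251,195),(407,205)]: print('bed',onz(T,u,v,.014))
for u,v in [(321,131),(319,169),(455,120),(411,123),(413,167),(455,169)]: print('head',onz(T,u,v,.215),onz(T,u,v,.344))
E
```

```text
far end [0.5743 0.3739 0.0205] near [0.4136 0.3647 0.0186] node [0.5169 0.3697 0.024 ]
[0.5759 0.3708 0.026 ] [0.4132 0.364  0.026 ] [0.517  0.3683 0.028 ]
tab top [0.5971 0.0918 0.066 ] [0.5991 0.0913 0.0527]
plate [0.7104 0.1277 0.022 ]
plate [0.6916 0.0182 0.022 ]
plate [0.6223 0.0311 0.022 ]
plate [0.6417 0.1379 0.022 ]
bed [0.7806 0.1528 0.014 ]
bed [0.5619 0.1708 0.014 ]
bed [ 0.5243 -0.2885  0.014 ]
head [ 0.7022 -0.018   0.215 ] [ 0.6717 -0.0035  0.344 ]
head [ 0.6047 -0.0104  0.215 ] [0.5847 0.0033 0.344 ]
head [ 0.7255 -0.3622  0.215 ] [ 0.6924 -0.3102  0.344 ]
head [ 0.7193 -0.2486  0.215 ] [ 0.6869 -0.209   0.344 ]
head [ 0.6058 -0.249   0.215 ] [ 0.5858 -0.2094  0.344 ]
head [ 0.599 -0.356  0.215] [ 0.5797 -0.3047  0.344 ]
```

The stand's yaw is about -4.7°, with the needle near (0.652,-0.077). The sled is near (0.667,0.079), yaw -9.8°. The stem's middle is near (0.494,0.367), with the node on the +x side. Moving over the tray.

```bash
python3 -m crank '[[[0.3,1,0,0,0,-0.07],[0.3,1,0,0,0,-0.07],[0.3,1,0,0,0,-0.07],[0.3,1,0,0,0,-0.07],[0.3,1,0,0,0,-0.07],[0.3,1,0,0,0,-0.07],[0.3,1,0,0,0,-0.07],[0.3,1,0,0,0,-0.07],[0.3,1,0,0,0,-0.07],[0.3,1,0,0,0,-0.07],[0.3,1,0,0,0,-0.07],[0.3,1,0,0,0,-0.07],[0.3,1,0,0,0,-0.07],[0.3,1,0,0,0,-0.07],[0.3,1,0,0,0,-0.07],[0.3,1,0,0,0,-0.07],[0.3,1,0,0,0,-0.07],[0.3,1,0,0,0,-0.07],[0.3,1,0,0,0,-0.07],[0.3,1,0,0,0,-0.07]]]' 0.41 40
python3 -m crank '[[[0.3,1,0,0,0,-0.07],[0.3,1,0,0,0,-0.07],[0.3,1,0,0,0,-0.07],[0.3,1,0,0,0,-0.07],[0.3,1,0,0,0,-0.07],[0.3,1,0,0,0,-0.07],[0.3,1,0,0,0,-0.07],[0.3,1,0,0,0,-0.07],[0.3,1,0,0,0,-0.07],[0.3,1,0,0,0,-0.07],[0.3,1,0,0,0,-0.07],[0.3,1,0,0,0,-0.07],[0.3,1,0,0,0,-0.07],[0.3,1,0,0,0,-0.07],[0.3,1,0,0,0,-0.07],[0.3,1,0,0,0,-0.07],[0.3,1,0,0,0,-0.07],[0.3,1,0,0,0,-0.07],[0.3,1,0,0,0,-0.07],[0,0,0,0,0,0]]]'
python3 - <<'E'
from h import *
np.set_printoptions(precision=4,suppress=True)
import pickle
m=save('wrist','w1');pickle.dump(m,open('w1.pkl','wb'));print(m,bot.get_obs()['ee_pos'])
for n,X in [('node',(.517,.369,.026)),('far',(.575,.372,.026)),('near',(.413,.365,.026)),('tab',(.599,.091,.06))]: print(n,proj(m,np.array(X)))
E
```

```text
time: 1.77
ee_pos: [0.3517, -0.0978, 0.2501]
tcp_rot: [-180.0, 0.0, 15.3]
wrist_force: [0.0, 0.2, 0.3]
opening: 0.0348
grasp_force: 0.0
time: 3.43
ee_pos: [0.4956, 0.1616, 0.2494]
tcp_rot: [-174.7, 0.1, 15.4]
wrist_force: [0.7, -0.4, 0.8]
opening: 0.035
grasp_force: 0.0
{'vertical_fov': 63.09974754982492, 'cx': 280.5405108941166, 'cy': 209.78167618256296, 'k1': -0.012012590556846182, 'R': array([[ 0.2662, -0.9595, -0.0926],
       [-0.9235, -0.2814,  0.2606],
       [-0.2761,  0.0161, -0.961 ]]), 't': array([0.047 , 0.4694, 0.5093])} [0.4948 0.1609 0.2496]
node [112.1145 106.7892]
far [117.1579  46.1825]
near [103.2105 202.6171]
tab [415.1126  98.7304]
```

View pics/w1.png

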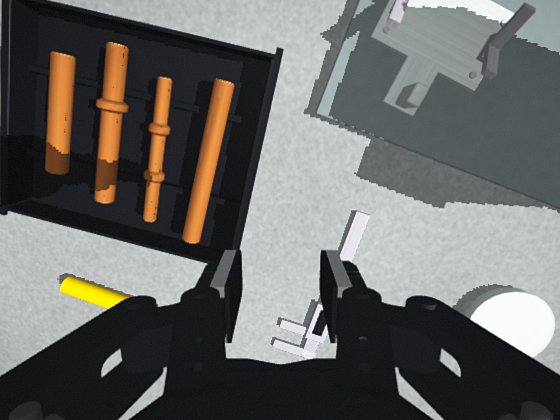

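The wrist picture shows the node at (111,105), stem ends at (117,44) and (105,201), and the tab at (411,95). The last moves fell short, so I'm checking the joints.

```bash
python3 - <<'E'
from h import *
import pickle
np.set_printoptions(precision=4,suppress=True)
o=bot.get_obs();print(o['q'],o['tcp_rot'],o['qd'])
m=pickle.load(open('w1.pkl','rb'));T=bot.camera_model('top');S=bot.camera_model('scene')
L=lambda x,y:(T,140+x/3.9,170+y/3.9)
C=lambda x,y:(S,285+x/4,215+y/4)
for n,a,b,c in [('far',(117,44),(166,83),(196,285)),('near',(105,201),(176,299),(317,145)),('node',(111,105),(169,160),(240,230))]:
    print(n,tri((m,*a),L(*b)),tri((m,*a),L(*b),C(*c)),onz(m,*a,.026))
E
```

```text
[ 15.3278   0.8772   5.6058  94.8343   5.2589 179.9475] [-174.7411    0.1009   15.3801] [-0.3452 -1.7284 -1.216   0.6885 -0.6515  0.0004]
far [0.5758 0.3704 0.0291] [0.5754 0.374  0.0227] [0.5769 0.3724 0.026 ]
near [0.4135 0.365  0.0222] [0.414  0.365  0.0211] [0.4155 0.3632 0.026 ]
node [0.5179 0.3688 0.0279] [0.5176 0.3699 0.0258] [0.5184 0.3704 0.026 ]
```

```bash
python3 -m crank '[[[0,0.5,0,0,0,1],[0,0.5,0,0,0,1],[0,0.5,0,0,0,1],[0,0.5,0,0,0,1],[0,0.5,0,0,0,1],[0,0.5,0,0,0,1],[0,0.5,0,0,0,1],[0,0.5,0,0,0,1],[0,0.5,0,0,0,1],[0,0.5,0,0,0,1],[0,0.5,0,0,0,1],[0,0.5,0,0,0,1],[0,0.5,0,0,0,1],[0,0.5,0,0,0,1],[0,0.5,0,0,0,1],[0,0.5,0,0,0,1],[0,0.5,0,0,0,1],[0,0.5,0,0,0,1],[0,0.5,0,0,0,1],[0,0.5,0,0,0,1]]]'
cat >> h.py <<'E'
from scipy.spatial.transform import Rotation as Ro
def togo(pos,rot):
    o=bot.get_obs(); d=(np.array(pos)-o['ee_pos'])/.02
    w=(Ro.from_euler('xyz',rot,degrees=True)*Ro.from_euler('xyz',o['tcp_rot'],degrees=True).inv()).as_rotvec()/.12
    print('units',np.round(d,2),np.round(w,2),'q',np.round(o['q'],1))
E
python3 -c "
from h import *
togo([.494,.368,.15],[180,0,182.7])"
```

```text
time: 5.15
ee_pos: [0.494, 0.3606, 0.2504]
tcp_rot: [-174.7, 0.0, 153.2]
wrist_force: [0.6, -0.3, 0.0]
opening: 0.035
grasp_force: 0.0
units [-0.    0.37 -5.02] [ 0.76 -0.16  4.29] q [ 37.1  18.8  26.  102.   -2.3  64. ]
```

```bash
python3 -m crank '[[[0,0.07,-1,0.15,-0.03,0.86],[0,0.07,-1,0.15,-0.03,0.86],[0,0.07,-1,0.15,-0.03,0.86],[0,0.07,-1,0.15,-0.03,0.86],[0,0.09,-1,0.16,-0.04,0.85],[0,0,0,0,0,0]]]'
python3 - <<'E'
from h import *
np.set_printoptions(precision=4,suppress=True)
import pickle
m=save('wrist','w2');pickle.dump(m,open('w2.pkl','wb'))
for n,X in [('node',(.518,.3695,.026)),('far',(.5755,.372,.026)),('near',(.414,.365,.026))]: print(n,proj(m,np.array(X)))
togo([.494,.368,.028],[180,0,182.7])
E
```

```text
time: 5.65
ee_pos: [0.4926, 0.3664, 0.1464]
tcp_rot: [-179.9, -0.2, -177.4]
wrist_force: [-1.4, -0.5, -0.4]
opening: 0.0349
grasp_force: 0.0
node [281.963  244.0464]
far [281.5823 311.6981]
near [282.8022  99.7199]
units [ 0.05  0.07 -6.04] [ 0.02 -0.02  0.06] q [36.6 13.2  8.1 85.1 -0.  34.4]
```

View pics/w2.png

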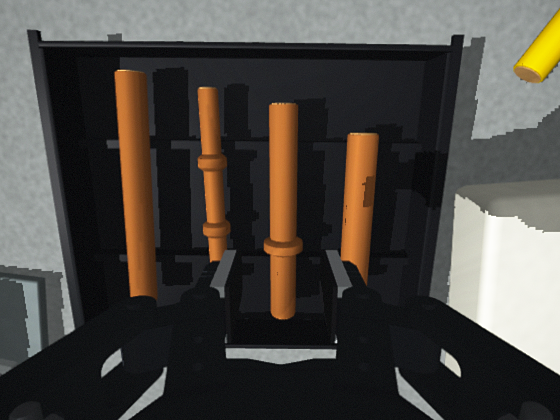

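The picture puts the node at (283,246) and the stem ends at (283,103) and (283,318), within 3 px of prediction and centred between the pads. Descending and closing.

```bash
python3 -m crank '[[[0.05,0.07,-1,0,0,0.06],[0,0,-1,0,0,0],[0,0,-1,0,0,0],[0,0,-1,0,0,0],[0,0,-0.9,0,0,0],[0,0,-0.5,0,0,0],[0,0,-0.5,0,0,0],[0,0,0,0,0,0]]]'
python3 -m crank '[[[0,0,0,0,0,0],[0,0,0,0,0,0],[0,0,0,0,0,0],[0,0,0,0,0,0],[0,0,0,0,0,0],[0,0,0,0,0,0]]]' 0 40
python3 -c "
from h import *
togo([.494,.368,.15],[180,0,182.7])"
```

```text
time: 6.37
ee_pos: [0.4949, 0.3691, 0.0314]
tcp_rot: [-180.0, -0.1, -177.3]
wrist_force: [-0.2, -0.8, -0.7]
opening: 0.0348
grasp_force: 0.0
time: 6.87
ee_pos: [0.4956, 0.3697, 0.0334]
tcp_rot: [179.9, 0.1, -177.2]
wrist_force: [0.6, 0.1, 6.5]
opening: 0.019
grasp_force: 39.6
units [-0.08 -0.09  5.83] [-0.01  0.01 -0.02] q [36.7 15.4 -2.1 72.4  0.  33.9]
```

```bash
python3 -m crank '[[[0,0,0.5,0,0,0],[0,0,1,0,0,0],[0,0,1,0,0,0],[0,0,1,0,0,0],[0,0,1,0,0,0],[0,0,1,0,0,0],[0.2,-1,1,0,0,-0.8],[0.2,-1,1,0,0,-0.8],[0.2,-1,1,0,0,-0.8],[0.2,-1,1,0,0,-0.8],[0.2,-1,1,0,0,-0.8],[0.2,-1,1,0,0,-0.8],[0.2,-1,0,0,0,-0.8],[0.2,-1,0,0,0,-0.8],[0.2,-1,0,0,0,-0.8],[0.2,-1,0,0,0,-0.8],[0.2,-1,0,0,0,-0.8],[0.2,-1,0,0,0,-0.8],[0.2,-1,0,0,0,-0.8],[0.2,-1,0,0,0,-0.8]]]'
python3 -m crank '[[[0.3,-1,0,0,0,-1],[0.3,-1,0,0,0,-1],[0.3,-1,0,0,0,-1],[0,0,0,0,0,-0.7],[0,0,0,0,0,0],[0,0,0,0,0,0]]]'
python3 - <<'E'
from h import *
import pickle
o=bot.get_obs();m=save('wrist','w3');pickle.dump((m,o),open('w3.pkl','wb'))
togo([.6665,.0787,.15],[180,0,80.3])
E
```

```text
time: 8.53
ee_pos: [0.5508, 0.0883, 0.2628]
tcp_rot: [180.0, 0.0, 105.5]
wrist_force: [0.0, 0.7, -0.3]
opening: 0.0183
grasp_force: 39.2
time: 9.03
ee_pos: [0.5688, 0.0293, 0.2625]
tcp_rot: [180.0, 0.0, 80.5]
wrist_force: [0.4, 0.9, 0.3]
opening: 0.0182
grasp_force: 39.2
units [ 4.89  2.45 -5.63] [ 0.    0.   -0.04] q [  3.    8.   14.8  96.7  -0.  102.4]
```

View pics/w3.png

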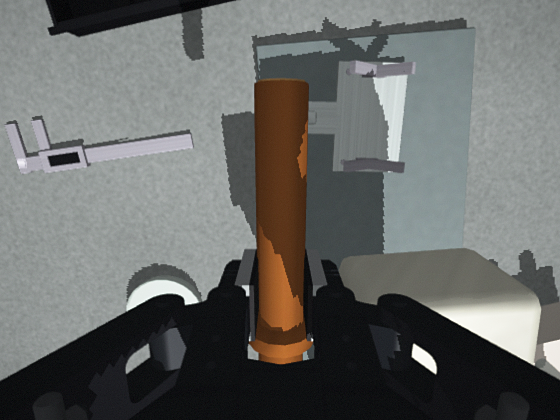

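The picture shows the stem held along the view (free end at (281,80), node by the pads at (280,345)) and the sled at (370,118). I'll check my sled pose with a projected overlay.

```bash
python3 - <<'E'
from h import *
import pickle
m,o=pickle.load(open('w3.pkl','rb'))
e=o['ee_pos'];P=onz(m,281,80,e[2]);print('end',P,np.linalg.norm((P-e)[:2]),onz(m,281,80,e[2]-.005))
im=cv2.imread('pics/w3.png'); u0,v0,s=300,45,4
c=cv2.resize(im[v0:v0+145,u0:u0+130],None,fx=s,fy=s,interpolation=cv2.INTER_CUBIC)
def line(a,b,col):
    pts=[]
    for p in (a,b):
        p=np.array(p)/1000.; X=np.array([.6665,.0787,.014])+Ro.from_euler('z',-9.8,degrees=True).apply(p)
        q=(proj(m,X)-[u0,v0]+.5)*s; pts.append(tuple(int(round(t)) for t in q))
    print(a,(np.array(pts[0])/s+[u0,v0]).round(1)); cv2.line(c,*pts,col,1)
G=(0,255,0);Rd=(0,0,255)
k=[(-35,-55,8),(35,-55,8),(35,55,8),(-35,55,8)]
for i in range(4): line(k[i],k[(i+1)%4],G)
for y in (-50,-40,40,50):
    line((-25,y,45),(0,y,20),Rd);line((0,y,20),(25,y,45),Rd)
k=[(-77,-6,54),(-59,-6,54),(-59,6,54),(-77,6,54)]
for i in range(4): line(k[i],k[(i+1)%4],G)
cv2.imwrite('pics/c3.png',c);print(c.shape)
E
```

```text
end [0.58124724 0.10720216 0.26254259] 0.07886252189151245 [0.58133532 0.10769423 0.25754259]
(-35, -55, 8) [331. 173.]
(35, -55, 8) [396.5 173.5]
(35, 55, 8) [406.8  63. ]
(-35, 55, 8) [336.   62.2]
(-25, -50, 45) [347.2 173.8]
(0, -50, 20) [366.8 170.2]
(-25, -40, 45) [347.8 163.5]
(0, -40, 20) [367.5 160.5]
(-25, 40, 45) [352.8  74. ]
(0, 40, 20) [373.5  77.5]
(-25, 50, 45) [353.5  62. ]
(0, 50, 20) [374.2  66.2]
(-77, -6, 54) [294.2 126.5]
(-59, -6, 54) [314.2 126.8]
(-59, 6, 54) [314.5 113. ]
(-77, 6, 54) [294.5 112.8]
(580, 520, 3)
```

View pics/c3.png

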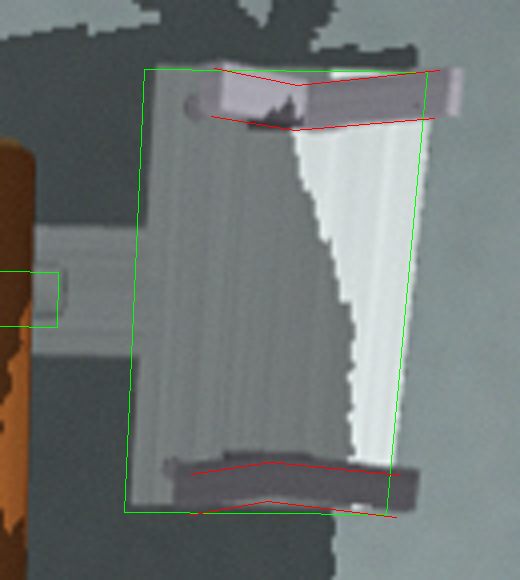

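The plate's edges lie about 1.8 mm further in +x and 1 mm in +y than the overlay, so the sled is at (0.668,0.079), yaw -10°. Laying the stem.

```bash
python3 -m crank '[[[1,0.5,0,0,0,-0.07],[1,0.5,0,0,0,0],[1,0.5,0,0,0,0],[1,0.5,0,0,0,0],[0.95,0.5,0,0,0,0],[0,0,-0.5,0,0,0],[0,0,-1,0,0,0],[0,0,-1,0,0,0],[0,0,-1,0,0,0],[0,0,-1,0,0,0],[0,0,-1,0,0,0],[0,0,-1,0,0,0],[0,0,-1,0,0,0],[0,0,-1,0,0,0],[0,0,-0.6,0,0,0],[0,0,-0.4,0,0,0],[0,0,0,0,0,0]]]'
python3 -c "
from h import *
togo([.668,.079,.056],[180,0,80])"
```

```text
time: 10.5
ee_pos: [0.6672, 0.0798, 0.0707]
tcp_rot: [-179.9, 0.0, 80.0]
wrist_force: [0.0, -0.8, -0.8]
opening: 0.0186
grasp_force: 39.4
units [ 0.04 -0.04 -0.73] [ 0.   -0.02  0.  ] q [  6.8  22.   10.4  78.6  -0.  106.8]
```

```bash
python3 -m crank '[[[0.04,-0.04,-0.3,0,0,0],[0,0,-0.2,0,0,0],[0,0,-0.1,0,0,0],[0,0,0,0,0,0]]]'
python3 -m crank '[[[0,0,-0.1,0,0,0],[0,0,-0.05,0,0,0],[0,0,0,0,0,0]]]'
```

```text
time: 10.83
ee_pos: [0.6689, 0.0785, 0.0603]
tcp_rot: [180.0, 0.0, 79.9]
wrist_force: [0.7, -0.5, -1.1]
opening: 0.0187
grasp_force: 39.4
time: 11.08
ee_pos: [0.6688, 0.0785, 0.0572]
tcp_rot: [180.0, 0.0, 79.9]
wrist_force: [0.5, 0.2, -0.6]
opening: 0.0188
grasp_force: 39.4
```

```bash
python3 -m crank '[[[0,0,-0.1,0,0,0],[0,0,0,0,0,0]]]'
python3 -m crank '[[[0,0,-0.1,0,0,0],[0,0,0,0,0,0]]]'
python3 -m crank '[[[0,0,-0.05,0,0,0],[0,0,0,0,0,0]]]'
```

```text
time: 11.25
ee_pos: [0.6692, 0.0786, 0.0557]
tcp_rot: [179.9, -0.0, 79.9]
wrist_force: [1.7, -0.7, -0.0]
opening: 0.0185
grasp_force: 39.5
time: 11.42
ee_pos: [0.6694, 0.0785, 0.0553]
tcp_rot: [179.8, -0.0, 79.9]
wrist_force: [-2.5, -0.1, 12.2]
opening: 0.0182
grasp_force: 40.6
time: 11.58
ee_pos: [0.6695, 0.0786, 0.0553]
tcp_rot: [179.8, -0.0, 79.9]
wrist_force: [-6.3, -1.1, 17.2]
opening: 0.0186
grasp_force: 41.2
```

Contact at the expected height: seated. Releasing and rising.

```bash
python3 -m crank '[[[0,0,0.05,0,0,0],[0,0,0,0,0,0],[0,0,0,0,0,0],[0,0,0,0,0,0],[0,0,0,0,0,0]]]' 0.5
python3 -m crank '[[[0,0,0.3,0,0,0],[0,0,0.6,0,0,0],[0,0,1,0,0,0],[0,0,1,0,0,0],[0,0,1,0,0,0],[0,0,1,0,0,0],[0,0,1,0,0,0],[-0.5,0.5,1,0,0,0],[-1,1,1,0,0,0],[-1,1,1,0,0,0],[-1,1,1,0,0,0],[-1,0.5,0,0,0,0],[-1,0,0,0,0,0],[0,0,0,0,0,0]]]'
python3 - <<'E'
from h import *
import pickle
o=bot.get_obs();m=save('wrist','w4');pickle.dump((m,o),open('w4.pkl','wb'))
print(o['ee_pos'],o['tcp_rot'],o['q'])
save('top','top4');im=cv2.imread('pics/top4.png')
for n,X in [('node',(.666,.057,.048)),('end',(.682,.158,.048))]: print(proj(m,np.array(X)))
cv2.imwrite('pics/c4.png',np.hstack([cv2.imread('pics/w4.png'),cv2.resize(im[100:240,240:320],(240,420))]))
E
```

```text
time: 12.0
ee_pos: [0.6687, 0.0785, 0.0528]
tcp_rot: [-180.0, 0.0, 79.9]
wrist_force: [-0.5, -0.5, -0.3]
opening: 0.0428
grasp_force: 0.0
time: 13.17
ee_pos: [0.5564, 0.1594, 0.254]
tcp_rot: [179.9, -0.1, 80.0]
wrist_force: [-0.2, -0.9, 0.3]
opening: 0.0425
grasp_force: 0.0
[0.55639585 0.15938137 0.25402721] [ 1.79875244e+02 -5.40372167e-02  7.99951178e+01] [ 1.59873346e+01  8.96730712e+00  1.48810864e+01  9.57779604e+01
 -6.10262803e-03  1.15992268e+02]
[401.02882585 265.38575333]
[409.06639405 167.62372707]
```

View pics/c4.png

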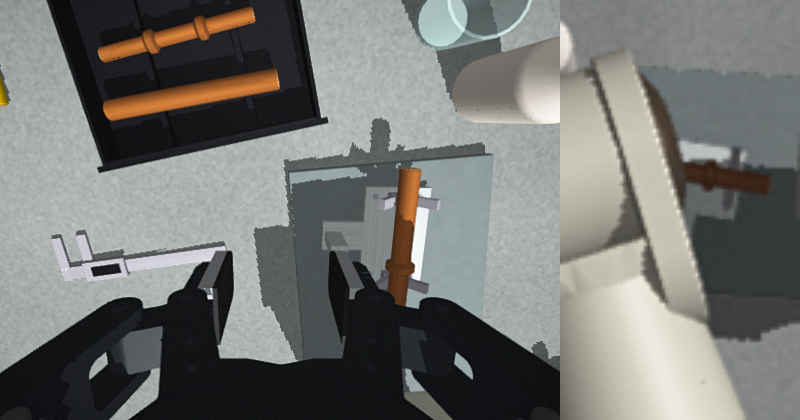

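The stem lies in both V-rests: node at (401,267), free end at (410,169). Next I compute the node's place, a needle cross-check from the bed corners, and the lean pose.

```bash
python3 - <<'E'
from h import *
import pickle
np.set_printoptions(precision=4,suppress=True)
m4,o=pickle.load(open('w4.pkl','rb'));m3,_=pickle.load(open('w3.pkl','rb'))
n=onz(m4,401,267,.048);e=onz(m4,410,170,.050);print('node',n,'end',e,'yaw',np.degrees(np.arctan2(*(n-e)[:2]))%180-180,np.linalg.norm((n-e)[:2]))
for n_,m,a,b in [('w4',m4,(289,169),(493,155)),('w3',m3,(256,40),(475,28))]:
    A=onz(m,*a,.014);B=onz(m,*b,.014);d=(B-A)[:2];L=np.linalg.norm(d);x=d/L;y=np.array([-x[1],x[0]]);print(n_,A,B,L,np.degrees(np.arctan2(x[1],x[0])),'needle',(A+B)[:2]/2-.24*y)
R=Ro.from_euler('z',-10,degrees=True)*Ro.from_euler('y',-35,degrees=True)*Ro.from_euler('x',180,degrees=True)*Ro.from_euler('z',180,degrees=True)
g=np.array([.669,.0792,.014])+Ro.from_euler('z',-10,degrees=True).apply([-.068,0,.037]);z=R.apply([0,0,1])
eul=R.as_euler('xyz',degrees=True);print('grasp',g,'z',z,eul)
togo(g-.12*z,eul); togo(g,eul)
w=(R*Ro.from_euler('xyz',[180,0,170],degrees=True).inv()).as_rotvec()/.12;print('lean',w)
E
```

```text
node [0.6658 0.0552 0.048 ] end [0.682 0.156 0.05 ] yaw -170.87418731854842 0.10207507217074711
w4 [0.5676 0.1716 0.014 ] [0.783  0.1492 0.014 ] 0.2165759610012027 -5.919440855865032 needle [ 0.6505 -0.0783]
w3 [0.5672 0.1727 0.014 ] [0.783  0.1487 0.014 ] 0.21710671645136204 -6.344089912140095 needle [ 0.6486 -0.0778]
grasp [0.602 0.091 0.051] z [ 0.5649 -0.0996 -0.8192] [-180.   35.  170.]
units [-1.22 -2.79 -5.18] [-4.64 -3.22 12.65] q [ 15.9   9.2  15.   95.7  -0.  115.9]
units [  2.17  -3.39 -10.09] [-4.64 -3.22 12.65] q [ 15.9   9.2  15.   95.7  -0.  115.9]
lean [-0.884  -5.0132 -0.    ]
```

```bash
python3 -m crank '[[[-0.09,-0.21,0,0,0,1],[-0.09,-0.21,0,0,0,1],[-0.09,-0.21,0,0,0,1],[-0.09,-0.21,0,0,0,1],[-0.09,-0.21,0,0,0,1],[-0.09,-0.21,0,0,0,1],[-0.09,-0.21,0,0,0,1],[-0.09,-0.21,0,0,0,1],[-0.09,-0.21,0,0,0,1],[-0.09,-0.21,0,0,0,1],[-0.09,-0.21,0,0,0,1],[-0.09,-0.21,0,0,0,1],[-0.09,-0.21,0,0,0,1],[0,0,-0.3,-0.147,-0.836,0],[0,0,-0.6,-0.147,-0.836,0],[0,0,-0.8,-0.147,-0.836,0],[0,0,-0.8,-0.147,-0.836,0],[0,0,-0.8,-0.147,-0.836,0],[0,0,-0.8,-0.147,-0.836,0],[0,0,0,0,0,0]]]' 0.42
python3 -c "
from h import *
togo([.534,.103,.149],[-180,35,170]);togo([.602,.091,.051],[-180,35,170])"
```

```text
time: 14.93
ee_pos: [0.5291, 0.1019, 0.1571]
tcp_rot: [-180.0, 34.4, 169.4]
wrist_force: [-2.8, -1.1, -4.6]
opening: 0.0356
grasp_force: 0.0
units [ 0.25  0.05 -0.4 ] [-0.01 -0.08  0.08] q [ 18.8 -26.9 -34.7  51.4 -16.1  24.9]
units [ 3.65 -0.55 -5.3 ] [-0.01 -0.08  0.08] q [ 18.8 -26.9 -34.7  51.4 -16.1  24.9]
```

```bash
python3 -m crank '[[[0.7,-0.11,-1,0,-0.04,0.04],[0.7,-0.11,-1,0,-0.04,0.04],[0.7,-0.11,-1,0,0,0],[0.7,-0.11,-1,0,0,0],[0.5,-0.06,-0.7,0,0,0],[0.3,-0.05,-0.5,0,0,0],[0,0,0,0,0,0]]]'
python3 -c "
from h import *
togo([.602,.091,.051],[-180,35,170])"
```

```text
time: 15.52
ee_pos: [0.6094, 0.0924, 0.0648]
tcp_rot: [179.4, 35.3, 169.5]
wrist_force: [0.3, -0.3, 0.4]
opening: 0.0359
grasp_force: 0.0
units [-0.37 -0.07 -0.69] [-0.07  0.06  0.01] q [ 14.4 -13.6 -36.2  34.5 -13.5  20.6]
```

```bash
python3 -m crank '[[[-0.1,-0.02,-0.2,0,0,0],[0,0,0,0,0,0]]]'
python3 -c "
from h import *
togo([.602,.091,.051],[-180,35,170])"
```

```text
time: 15.68
ee_pos: [0.6062, 0.0925, 0.0624]
tcp_rot: [179.3, 35.5, 169.5]
wrist_force: [-0.9, 0.3, 0.8]
opening: 0.0357
grasp_force: 0.0
units [-0.21 -0.07 -0.57] [-0.07  0.09  0.01] q [ 14.5 -14.1 -36.9  34.  -13.5  20.7]
```

```bash
python3 -m crank '[[[-0.1,-0.03,-0.25,-0.03,0.04,0],[-0.1,-0.03,-0.25,-0.03,0.04,0],[0,0,0,0,0,0]]]'
python3 -c "
from h import *
togo([.602,.091,.051],[-180,35,170])"
```

```text
time: 15.93
ee_pos: [0.6008, 0.0913, 0.0507]
tcp_rot: [180.0, 35.0, 170.0]
wrist_force: [-0.3, 0.4, -0.7]
opening: 0.0358
grasp_force: 0.0
units [ 0.06 -0.02  0.01] [-0.  0.  0.] q [ 14.7 -13.9 -37.8  33.6 -13.9  20.6]
```

```bash
python3 -m crank '[[[0,0,0.05,0,0,0],[0,0,0,0,0,0],[0,0,0,0,0,0],[0,0,0,0,0,0],[0,0,0,0,0,0],[0,0,0,0,0,0],[0,0,0,0,0,0]]]' 0 40
python3 - <<'E'
from h import *
import pickle
np.set_printoptions(precision=4,suppress=True)
o=bot.get_obs();m=save('wrist','w5');pickle.dump((m,o),open('w5.pkl','wb'))
print('cam',-np.array(m['R']).T@m['t'],np.array(m['R'])[2])
for X in [(.6513,-.0778,.074),(.6658,.0552,.048),(.6658,.0552,.063),(.588,-.05,.05)]: print(proj(m,np.array(X)))
p=o['ee_pos'];n=np.array([.6658,.0552]);N=np.array([.6513,-.0778])
d=np.radians(5);Rm=np.array([[np.cos(d),-np.sin(d)],[np.sin(d),np.cos(d)]])
print('tcp',p,'target',N+Rm@(p[:2]-n),'units',(N+Rm@(p[:2]-n)-p[:2])/.02,'rot',d/.12)
E
```

```text
time: 16.52
ee_pos: [0.6016, 0.0914, 0.0529]
tcp_rot: [179.9, 35.1, 169.9]
wrist_force: [-6.7, -1.0, 5.5]
opening: 0.0115
grasp_force: 40.2
cam [0.478  0.114  0.1152] [ 0.7574 -0.1317 -0.6395]
[-13.313 392.328]
[235.1759 339.3088]
[232.8768 367.4154]
[-48.2347 296.067 ]
tcp [0.6016 0.0914 0.0529] target [ 0.5842 -0.0473] units [-0.8707 -6.9366] rot 0.727220521664304
```

```bash
python3 -m crank '[[[-0.04,-0.3,0,0,0,0.03],[-0.08,-0.6,0,0,0,0.07],[-0.09,-0.7,0,0,0,0.08],[-0.09,-0.7,0,0,0,0.08],[-0.09,-0.7,0,0,0,0.08],[-0.09,-0.7,0,0,0,0.08],[-0.09,-0.7,0,0,0,0.08],[-0.09,-0.7,0,0,0,0.08],[-0.09,-0.7,0,0,0,0.07],[-0.08,-0.6,0,0,0,0.05],[-0.05,-0.35,0,0,0,0.03],[0,0,0,0,0,0],[0,0,0,0,0,0]]]'
python3 - <<'E'
from h import *
import pickle
np.set_printoptions(precision=4,suppress=True)
togo([.5842,-.0473,.0529],[179.9,35.1,174.9])
o=bot.get_obs();m=save('wrist','w6');pickle.dump((m,o),open('w6.pkl','wb'))
for X in [(.6513,-.0778,.074),(.6513,-.0778,.105),(.6513,-.0778,.048)]: print(proj(m,np.array(X)))
E
```

```text
time: 17.65
ee_pos: [0.5841, -0.0448, 0.0529]
tcp_rot: [-180.0, 35.2, 174.9]
wrist_force: [-3.8, -4.5, 5.0]
opening: 0.0118
grasp_force: 40.2
units [ 0.01 -0.13 -0.  ] [0.02 0.01 0.02] q [ -4.1 -19.9 -42.6  32.2  -0.6   0.9]
[226.4294 389.953 ]
[219.7791 463.6435]
[231.0154 339.4212]
```

```bash
python3 -m crank '[[[0,-0.06,0,0,0,0],[0,-0.06,0,0,0,0],[0,0,0,0,0,0],[0,0,0,0,0,0]]]'
python3 - <<'E'
from h import *
import pickle
np.set_printoptions(precision=4,suppress=True)
togo([.5842,-.0473,.0529],[179.9,35.1,174.9])
o=bot.get_obs();m=save('wrist','w7');pickle.dump((m,o),open('w7.pkl','wb'))
for X in [(.6513,-.0778,.074),(.6513,-.0778,.048)]: print(proj(m,np.array(X)))
im=cv2.imread('pics/w7.png')[280:420,130:330];cv2.imwrite('pics/c7.png',cv2.resize(im,None,fx=4,fy=4,interpolation=cv2.INTER_CUBIC))
E
```

```text
time: 18.03
ee_pos: [0.5842, -0.0454, 0.0529]
tcp_rot: [179.9, 35.2, 175.0]
wrist_force: [-3.9, 1.4, 5.9]
opening: 0.0111
grasp_force: 40.4
units [-0.  -0.1 -0. ] [ 0.    0.01 -0.01] q [ -4.3 -19.9 -42.5  32.2  -0.3   0.6]
[227.1337 389.9326]
[231.5958 339.3335]
```

View pics/c7.png

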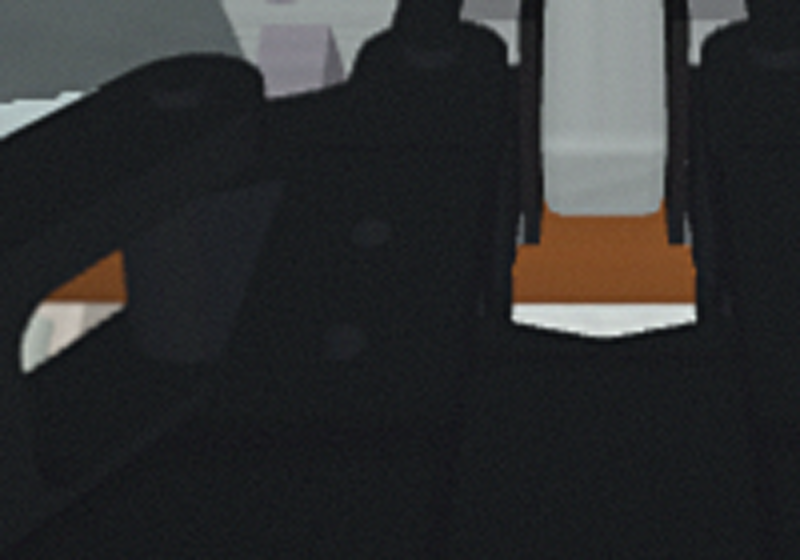

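The crop shows the tab between the pads at (280,320) and the stem behind it. The gripper hides the needle and the ring, so I'll finish the last 2 mm, release, back off, and check numerically from a clear wrist pose.

```bash
python3 -m crank '[[[0,-0.1,0,0,0,0],[0,0,0,0,0,0],[0,0,0,0,0,0]]]'
python3 -m crank '[[[0,0,0,0,0,0]]]'
python3 -m crank '[[[0,0,0,0,0,0],[0,0,0,0,0,0],[0,0,0,0,0,0],[0,0,0,0,0,0]]]' 0.42
```

```text
time: 18.33
ee_pos: [0.5844, -0.047, 0.0529]
tcp_rot: [179.9, 35.2, 175.0]
wrist_force: [-1.4, 3.4, 6.0]
opening: 0.0115
grasp_force: 40.0
time: 18.42
ee_pos: [0.5844, -0.047, 0.0529]
tcp_rot: [179.9, 35.2, 175.0]
wrist_force: [-1.1, 5.1, 5.9]
opening: 0.0116
grasp_force: 40.0
time: 18.75
ee_pos: [0.5836, -0.0481, 0.0518]
tcp_rot: [180.0, 35.0, 174.9]
wrist_force: [0.4, 0.6, 0.2]
opening: 0.0359
grasp_force: 0.0
```

```bash
python3 -m crank '[[[-0.35,0.03,0.5,0,0,0],[-0.7,0.06,1,0,0,0],[-0.7,0.06,1,0,0,0],[-0.7,0.06,1,0,0,0],[-0.7,0.06,1,0,0,0],[-0.3,0,0.4,0,0,0],[0.2,-0.3,0,-0.06,-0.72,0],[0.2,-0.3,0,-0.06,-0.72,0],[0.2,-0.3,0,-0.06,-0.72,0],[0.2,-0.3,0,-0.06,-0.72,0],[0,0,0,0,0,0],[0,0,0,0,0,0]]]'
python3 - <<'E'
from h import *
import pickle
np.set_printoptions(precision=4,suppress=True)
o=bot.get_obs();m=save('wrist','w8');pickle.dump((m,o),open('w8.pkl','wb'));print(o['q'])
print('cam',-np.array(m['R']).T@m['t'])
for X in [(.6513,-.0778,.074),(.6513,-.0778,.105),(.6513,-.0778,.048),(.6513,-.0778,.063)]: print(proj(m,np.array(X)))
im=cv2.imread('pics/w8.png');h=cv2.cvtColor(im,cv2.COLOR_BGR2HSV)
k=((h[...,0]>4)&(h[...,0]<20)&(h[...,1]>120)&(h[...,2]>40))
cs=np.where(k.sum(0)>4)[0]
for c in cs[::3]: r=np.where(k[:,c])[0]; print(c,r.min(),r.max(),len(r),end=' | ')
E
```

```text
time: 19.75
ee_pos: [0.5328, -0.0674, 0.1475]
tcp_rot: [179.8, 54.6, 174.8]
wrist_force: [-0.2, 0.0, -0.0]
opening: 0.0357
grasp_force: 0.0
[ -8.749  -48.446  -58.3321  25.5571   3.1148  -2.0388]
cam [ 0.3939 -0.0543  0.1644]
[278.6307 215.8041]
[278.6612 253.8499]
[278.6073 186.1184]
[278.6206 203.009 ]
210 177 192 16 | 213 174 195 22 | 216 174 195 22 | 219 174 195 22 | 222 174 195 22 | 225 174 195 22 | 228 174 195 22 | 231 174 195 22 | 234 174 195 22 | 237 174 195 22 | 240 174 195 22 | 243 174 195 22 | 246 174 195 16 | 249 185 195 11 | 252 185 196 12 | 255 185 196 12 | 258 185 196 12 | 261 178 196 19 | 264 174 195 22 | 267 174 195 22 | 270 174 195 22 | 273 174 195 22 | 276 172 197 26 | 279 167 201 35 | 282 167 201 35 | 285 168 201 34 | 288 173 196 24 | 291 174 195 22 | 294 174 195 22 | 297 174 195 22 | 300 174 195 22 | 303 174 195 22 | 306 174 195 22 | 309 174 195 22 | 312 174 195 22 | 315 175 195 21 | 318 175 195 21 | 321 174 195 22 | 324 175 195 21 | 327 174 195 22 | 330 174 195 22 | 333 174 195 22 | 336 174 195 22 | 339 174 195 22 | 342 174 195 22 | 345 174 195 22 | 348 174 195 22 | 351 174 195 22 | 354 174 195 22 | 357 173 195 23 | 360 174 195 22 | 363 178 195 18 | 366 183 195 13 | 369 185 195 11 | 372 185 195 11 | 375 185 195 11 | 378 185 195 11 | 381 174 195 14 | 384 174 195 22 | 387 174 195 22 | 390 174 195 22 | 393 174 195 22 | 396 174 195 22 | 399 174 195 22 | 402 174 195 22 | 405 174 195 22 | 408 178 190 13 |
```

```bash
python3 - <<'E'
import cv2,numpy as np
g=cv2.cvtColor(cv2.imread('pics/w8.png'),cv2.COLOR_BGR2GRAY)
print('cols 262..300')
for r in range(200,268,3): print(r,*g[r,262:301])
h=cv2.cvtColor(cv2.imread('pics/w8.png'),cv2.COLOR_BGR2HSV)
k=((h[...,0]>4)&(h[...,0]<20)&(h[...,1]>120)&(h[...,2]>40))
for r in (168,170,172,198,200,201): c=np.where(k[r,262:305])[0]+262; print('ring',r,c.min() if len(c) else 0,c.max() if len(c) else 0)
E
```

```text
cols 262..300
200 109 96 118 172 178 173 170 171 169 170 170 172 177 176 162 104 58 59 57 61 62 61 56 54 58 127 170 171 165 166 167 168 168 165 166 167 166 168 169
203 110 119 173 174 173 170 169 167 167 168 166 168 167 167 169 170 159 153 155 154 156 154 154 157 170 171 171 170 171 169 169 165 169 169 168 170 170 170 169
206 107 113 174 179 173 170 171 172 171 172 169 171 172 170 168 168 170 167 170 172 172 172 172 172 173 170 171 172 170 171 171 169 168 168 168 171 167 169 172
209 166 163 172 169 171 167 174 171 173 173 168 168 169 167 172 173 173 172 174 174 172 169 167 167 168 168 170 170 171 169 168 165 168 168 170 171 169 170 167
212 77 76 76 77 74 73 76 67 69 80 116 169 173 172 172 171 170 173 175 172 170 172 172 171 170 172 170 171 170 172 165 166 168 169 166 167 167 167 168
215 150 153 156 151 149 169 172 173 169 171 170 169 170 172 171 170 172 173 169 169 168 166 167 166 170 167 170 169 171 169 170 169 167 165 168 166 166 167 169
218 169 170 171 168 171 170 170 171 173 170 171 171 176 172 123 104 108 132 166 170 170 172 170 170 172 174 170 173 172 173 171 169 170 169 169 16
[... 1871 characters left out ...]
97 196 195 195 196 197 196 197 197 196
257 196 195 196 200 203 127 46 40 47 47 53 53 54 56 55 54 58 55 57 56 53 50 49 49 40 50 162 203 198 197 195 195 197 198 195 195 196 198 196
260 196 196 198 199 203 128 45 42 46 47 51 52 52 50 52 54 54 56 54 54 51 50 51 46 39 50 160 201 197 196 197 198 198 194 195 197 195 196 194
263 197 197 195 199 205 125 46 41 46 49 53 48 55 52 53 54 54 54 53 49 50 50 51 49 38 51 163 203 197 196 195 195 198 196 195 195 194 198 194
266 199 197 196 202 202 126 50 45 49 52 56 51 55 51 51 55 54 54 56 52 51 52 44 47 39 51 164 204 199 198 196 195 196 197 195 196 197 199 196
ring 168 278 285
ring 170 277 286
ring 172 276 287
ring 198 277 287
ring 200 278 286
ring 201 278 285
```

Needle at column 277.3, ring centre at 281.5 in this view, so it is about 4 mm off along y. For the x offset I take a second view from the +y side.

```bash
python3 -m crank '[[[0,0.45,0.2,0,0,0],[0.2,0.45,0.2,0,0,-0.8],[0.2,0.45,0.2,0,0,-0.8],[0.2,0.45,0.2,0,0,-0.8],[0.2,0.45,0.1,0,0,-0.8],[0.2,0.45,0,0,0,-0.8],[0.3,0.45,0,0,0,-0.8],[0.3,0.45,0,0,0,-0.8],[0.4,0.45,0,0,0,-0.8],[0.4,0.45,0,0,0,-0.9],[0,0,0,0,0,0],[0,0,0,0,0,0]]]'
cat > a.py <<'E'
from h import *
import pickle,sys
np.set_printoptions(precision=4,suppress=True)
fn=sys.argv[1]
o=bot.get_obs();m=save('wrist',fn);pickle.dump((m,o),open(fn+'.pkl','wb'));print(o['q'])
print('cam',-np.array(m['R']).T@m['t'])
N=np.array([.6513,-.0778,.074]);p=proj(m,N);print(p,[proj(m,np.array((.6513,-.0778,z))) for z in (.105,.048)])
im=cv2.imread('pics/'+fn+'.png');h=cv2.cvtColor(im,cv2.COLOR_BGR2HSV);g=cv2.cvtColor(im,cv2.COLOR_BGR2GRAY)
k=((h[...,0]>4)&(h[...,0]<20)&(h[...,1]>120)&(h[...,2]>40))
u,v=int(p[0]),int(p[1])
for c in range(max(0,u-80),min(560,u+80),4):
    r=np.where(k[v-70:v+40,c])[0]
    if len(r): print(c,r.min()+v-70,r.max()+v-70,len(r),end=' | ')
print()
print('cols',u-16)
for r in range(v-9,v+40,3): print(r,*g[r,u-16:u+17])
E
python3 a.py w9
```

```text
time: 20.8
ee_pos: [0.5844, 0.0238, 0.167]
tcp_rot: [-179.8, 54.7, 125.7]
wrist_force: [-0.6, 0.0, 0.1]
opening: 0.0363
grasp_force: 0.0
[ 23.6411  -6.2903 -23.4228  56.7444 -53.0432  69.9586]
cam [0.5031 0.1377 0.1837]
[274.6271 194.4406] [array([274.3115, 230.3413]), array([274.875, 166.363])]
230 182 184 3 | 234 179 191 13 | 238 176 193 18 | 242 174 193 20 | 246 171 192 22 | 250 168 190 23 | 254 165 188 24 | 258 162 186 25 | 262 155 184 30 | 266 151 182 32 | 270 148 180 33 | 274 148 180 33 | 278 148 181 34 | 282 148 180 33 | 286 145 178 34 | 290 143 173 31 | 294 141 167 27 | 298 138 165 28 | 302 136 163 28 | 306 133 161 29 | 310 133 159 27 | 314 131 157 27 | 318 128 155 28 | 322 126 153 28 | 326 124 151 28 | 330 124 149 26 | 334 124 147 24 | 338 124 145 22 | 342 124 143 20 | 346 124 141 18 | 350 124 139 16 | 
cols 258
185 41 44 46 79 121 129 138 141 139 139 139 138 140 141 142 133 117 97 94 96 94 98 93 92 95 96 96 96 92 97 118 140 141
188 140 140 141 139 139 139 139 137 138 141 139 139 138 138 140 141 140 131 106 96 94 96 95 97 93 93 92 93 93 96 113 133 140
191 141 137 139 136 139
[... 1219 characters left out ...]
0 162 159 163 114 107 75 95 104 106 106 100 101 126 137 136 131 130 130 130 128 129 131
221 155 155 157 158 162 166 165 163 157 112 73 68 68 64 68 72 86 95 103 105 103 99 105 131 129 129 127 130 131 131 129 132 138
224 157 158 157 158 112 69 68 64 63 71 94 120 128 138 135 133 98 95 105 107 102 97 101 129 129 128 127 130 129 130 137 132 140
227 67 65 68 65 72 95 121 131 139 137 134 133 133 132 131 132 98 99 108 108 107 98 105 150 152 152 150 139 130 131 153 133 141
230 92 126 130 137 135 131 130 131 131 114 67 46 38 40 47 45 45 47 47 48 46 48 45 44 42 44 39 49 86 130 163 134 140
233 130 131 130 130 129 127 130 134 133 83 38 41 46 47 50 48 48 47 46 46 49 50 47 48 46 44 45 37 45 132 165 130 140
```

```bash
cat > fit.py <<'E'
from h import *
import pickle
from scipy.optimize import minimize
np.set_printoptions(precision=4,suppress=True)
def cyl(a,b,r):
    t=np.linspace(0,2*np.pi,40,endpoint=False)
    return np.array([(s,r*np.cos(q),r*np.sin(q)) for s in (a,b) for q in t])
parts=[cyl(-.102,.058,.010),cyl(-.006,.006,.015)]
def fit(views,yaw0=-5,x0=(.6513,-.0778)):
    D=[]
    for fn,c0,c1,r0,r1 in views:
        m,_=pickle.load(open(fn+'.pkl','rb'));h=cv2.cvtColor(cv2.imread('pics/'+fn+'.png'),cv2.COLOR_BGR2HSV)
        k=((h[...,0]>4)&(h[...,0]<20)&(h[...,1]>120)&(h[...,2]>40)).astype(np.float32)
        D.append((m,cv2.GaussianBlur(k,(0,0),1.5),slice(r0,r1),slice(c0,c1)))
    def cost(p):
        R=Ro.from_euler('z',p[3]-90,degrees=True); e=0   # stem axis towards node = sled -y
        for m,k,rs,cs in D:
            im=np.zeros((420*4,560*4),np.uint8)
            for P in parts:
                X=R.apply(P)+[p[0],p[1],p[2]]
                q=np.array([proj(m,x) for x in X]);q=(q+.5)*4-.5
                cv2.fillConvexPoly(im,cv2.convexHull(np.round(q*16).astype(np.int32)),255,shift=4)
            s=cv2.GaussianBlur(cv2.resize(im,(560,420),interpolation=cv2.INTER_AREA).astype(np.float32)/255,(0,0),1.5)
            e+=((s-k)[rs,cs]**2).mean()
        return e*1e3
    s=np.array([x0[0],x0[1],.048,yaw0]);sim=np.vstack([s]+[s+d for d in np.diag([.004,.004,.003,3])])
    r=minimize(cost,s,method='Nelder-Mead',options=dict(initial_simplex=sim,maxiter=150,xatol=1e-5,fatol=1e-4))
    print('node',r.x,'cost',r.fun);return r.x
E
python3 - <<'E'
from fit import *
m8=pickle.load(open('w8.pkl','rb'))[0];m9=pickle.load(open('w9.pkl','rb'))[0]
n=fit([('w8',264,310,155,212),('w9',246,300,130,200)])
t=tri((m8,277.3,216.7),(m9,277,195.7));print('tip',t,'d',(t-n[:3])*1000)
u=tri((m8,277.3,252.5),(m9,277.,228.5));print('needle top',u)
E
```

```text
node [ 0.6526 -0.0756  0.046  -5.0002] cost 27.120759963989258
tip [ 0.6547 -0.0792  0.0737] d [ 2.0753 -3.6573 27.7042]
needle top [ 0.6549 -0.0791  0.1028]
```

```bash
python3 - <<'E'
from fit import *
for v in [[('w8',264,310,155,212)],[('w9',246,300,130,200)]]: fit(v,x0=(.6526,-.0756))
m=pickle.load(open('w9.pkl','rb'))[0]
h=cv2.cvtColor(cv2.imread('pics/w9.png'),cv2.COLOR_BGR2HSV)
k=((h[...,0]>4)&(h[...,0]<20)&(h[...,1]>120)&(h[...,2]>40)).astype(int)
R=Ro.from_euler('z',-95,degrees=True)
im=np.zeros((420,560),np.uint8)
for P in parts:
    q=np.array([proj(m,x) for x in R.apply(P)+[.6526,-.0756,.046]]);cv2.fillConvexPoly(im,cv2.convexHull(np.round(q).astype(np.int32)),2)
for r in range(124,204,3): print(r,''.join('.oM#'[k[r,c]+im[r,c]] for c in range(226,330,2)))
E
```

```text
node [ 0.682  -0.0774  0.0326 -3.5719] cost 2.423708915710449
node [ 0.6511 -0.0739  0.0472 -5.4177] cost 12.373490333557129
124 ...............................................MM###
127 .............................................MM#####
130 ..........................................MMM#######
133 ........................................#M##########
136 .....................................M##############
139 ...................................#################
142 ................................M###################
145 ........................MMMM..######################
148 ......................#####M########################
151 ...................M###############################M
154 ..................M#############################MM..
157 .................M###########################MM.....
160 .................M########################MM........
163 ..............MM#######################MM...........
166 ............MM######################MM..............
169 .........MM######################MM.................
172 .......MM########################MM.................
175 ....MMM#########################MM..................
178 ...#M##########################M....................
181 ...###################MMM###M.......................
184 ..o################M................................
187 ...#############M...................................
190 ....#########M......................................
193 .....M####M.........................................
196 ....................................................
199 ....................................................
202 ....................................................
```

```bash
cat >> fit.py <<'E'
from scipy.optimize import fsolve
def xy(ma,ua,mb,ub,z): return fsolve(lambda p:[proj(ma,np.array([*p,z]))[0]-ua,proj(mb,np.array([*p,z]))[0]-ub],[.652,-.078])
E
python3 - <<'E'
from fit import *
m8=pickle.load(open('w8.pkl','rb'))[0];m9=pickle.load(open('w9.pkl','rb'))[0]
u9=proj(m9,np.array([.6511,-.0739,.0472]))[0];u9b=proj(m9,np.array([.6526,-.0756,.046]))[0];print(u9,u9b)
N=xy(m8,277.3,m9,277.,.09)
for u in (u9,u9b):
    n=xy(m8,281.5,m9,u,.048);print(N,n,'move mm',(N-n)*1000)
E
```

```text
277.314621107652 277.61314814581635
[ 0.6548 -0.0792] [ 0.6522 -0.0755] move mm [ 2.5777 -3.7164]
[ 0.6548 -0.0792] [ 0.6525 -0.0755] move mm [ 2.2474 -3.6889]
```

Both views agree: the sled must go about +2.4 mm in x and -3.7 mm in y. Returning to the tab.

```bash
python3 -m crank '[[[-0.4,-0.3,0,0,0,0.8],[-0.4,-0.4,0,0,0,0.8],[-0.4,-0.4,0,0,0,0.8],[-0.4,-0.4,0,0,0,0.8],[-0.4,-0.4,0,0,0,0.8],[-0.4,-0.4,0,0,0,0.8],[-0.4,-0.4,0,0,0,0.8],[-0.4,-0.4,0,0,0,0.8],[-0.2,-0.2,-0.2,0.06,0.72,0.8],[0,0,-0.2,0.06,0.72,0],[0,0,-0.2,0.06,0.72,0],[0,0,-0.2,0.06,0.72,0],[0,0,0,0,0,0],[0,0,0,0,0,0]]]' 0.42
python3 -c "
from h import *
togo([.516,-.041,.151],[180,35,175]);togo([.5842,-.0472,.0525],[180,35,175])"
```

```text
time: 22.02
ee_pos: [0.5294, -0.0442, 0.1529]
tcp_rot: [-179.4, 34.9, 175.0]
wrist_force: [-0.1, 0.0, 0.7]
opening: 0.036
grasp_force: 0.0
units [-0.67  0.16 -0.1 ] [ 0.07 -0.02  0.04] q [ -4.3 -32.  -39.   48.2  -1.    0.6]
units [ 2.74 -0.15 -5.02] [ 0.07 -0.02  0.04] q [ -4.3 -32.  -39.   48.2  -1.    0.6]
```

```bash
python3 -m crank '[[[-0.67,0.16,-0.1,0.07,-0.02,0.04],[0.5,-0.04,-0.7,0,0,0],[0.6,-0.06,-0.9,0,0,0],[0.6,-0.06,-0.9,0,0,0],[0.6,-0.06,-0.9,0,0,0],[0.6,-0.06,-0.9,0,0,0],[0.25,0,-0.35,0,0,0],[0.25,0,-0.3,0,0,0],[0,0,0,0,0,0],[0,0,0,0,0,0]]]'
python3 -c "
from h import *
togo([.5842,-.0472,.0525],[180,35,175])"
```

```text
time: 22.85
ee_pos: [0.5835, -0.046, 0.0511]
tcp_rot: [179.9, 34.8, 174.9]
wrist_force: [0.1, 0.5, 0.1]
opening: 0.036
grasp_force: 0.0
units [ 0.03 -0.06  0.07] [-0.01 -0.03  0.01] q [ -4.4 -19.6 -42.4  32.4  -0.3   0.6]
```

```bash
python3 -m crank '[[[0.03,-0.06,0.07,0,-0.03,0],[0,0,0,0,0,0]]]'
python3 -m crank '[[[0,0,0,0,0,0],[0,0,0,0,0,0],[0,0,0,0,0,0],[0,0,0,0,0,0],[0,0,0,0,0,0],[0,0,0,0,0,0]]]' 0 40
python3 -m crank '[[[0.06,-0.1,0,0,0,0],[0.06,-0.085,0,0,0,0],[0,0,0,0,0,0],[0,0,0,0,0,0]]]'
```

```text
time: 23.02
ee_pos: [0.5847, -0.0474, 0.0531]
tcp_rot: [179.9, 35.0, 174.8]
wrist_force: [0.3, -0.8, 0.1]
opening: 0.0357
grasp_force: 0.0
time: 23.52
ee_pos: [0.5845, -0.0473, 0.0521]
tcp_rot: [179.9, 34.9, 174.9]
wrist_force: [-5.5, 0.2, 7.1]
opening: 0.0114
grasp_force: 40.6
time: 23.85
ee_pos: [0.5872, -0.0507, 0.0521]
tcp_rot: [179.8, 35.0, 174.9]
wrist_force: [0.7, 2.4, 4.5]
opening: 0.0115
grasp_force: 39.8
```

Moved (+2.7,-3.4) mm. Releasing, backing off and measuring again from both poses.

```bash
python3 -m crank '[[[0,0,0,0,0,0],[0,0,0,0,0,0],[0,0,0,0,0,0],[0,0,0,0,0,0]]]' 0.42
python3 -m crank '[[[-0.35,0.03,0.5,0,0,0],[-0.7,0.06,1,0,0,0],[-0.7,0.06,1,0,0,0],[-0.7,0.06,1,0,0,0],[-0.7,0.06,1,0,0,0],[-0.3,0,0.4,0,0,0],[0.1,-0.25,0,-0.06,-0.72,0],[0.2,-0.25,0,-0.06,-0.72,0],[0.2,-0.25,0,-0.06,-0.72,0],[0.2,-0.25,0,-0.06,-0.72,0],[0,0,0,0,0,0],[0,0,0,0,0,0]]]'
python3 a.py w10 | cut -c1-1500; python3 -c "
import cv2,numpy as np
g=cv2.imread('pics/w10.png');h=cv2.cvtColor(g,cv2.COLOR_BGR2HSV)
k=((h[...,0]>4)&(h[...,0]<20)&(h[...,1]>120)&(h[...,2]>40))
for r in range(164,204,2):
    c=np.where(k[r,255:310])[0]+255
    if 0<len(c)<20: print('ring',r,c.min(),c.max())
"
python3 -m crank '[[[0,0.45,0.2,0,0,0],[0.2,0.45,0.2,0,0,-0.8],[0.2,0.45,0.2,0,0,-0.8],[0.2,0.45,0.2,0,0,-0.8],[0.2,0.45,0.1,0,0,-0.8],[0.2,0.45,0,0,0,-0.8],[0.3,0.45,0,0,0,-0.8],[0.3,0.45,0,0,0,-0.8],[0.4,0.45,0,0,0,-0.8],[0.4,0.45,0,0,0,-0.9],[0,0,0,0,0,0],[0,0,0,0,0,0]]]'
python3 a.py w11
```

```text
time: 24.18
ee_pos: [0.5863, -0.0511, 0.0509]
tcp_rot: [179.9, 34.8, 174.8]
wrist_force: [1.3, -0.5, 1.0]
opening: 0.0358
grasp_force: 0.0
time: 25.18
ee_pos: [0.5323, -0.0661, 0.1466]
tcp_rot: [179.6, 54.4, 174.6]
wrist_force: [0.0, -0.2, 0.8]
opening: 0.0361
grasp_force: 0.0
[ -8.5339 -48.4489 -58.3098  25.7554   2.9438  -1.8338]
cam [ 0.3934 -0.053   0.164 ]
[277.0764 217.6006] [array([277.0969, 255.6327]), array([277.0612, 187.9398])]
205 183 192 10 | 209 178 199 22 | 213 178 199 22 | 217 178 199 22 | 221 178 199 22 | 225 178 199 22 | 229 178 199 22 | 233 178 199 22 | 237 178 199 22 | 241 178 199 12 | 245 189 199 11 | 249 189 199 11 | 253 189 199 11 | 257 177 199 23 | 261 178 199 22 | 265 178 199 22 | 269 178 199 22 | 273 171 204 34 | 277 171 204 34 | 281 174 203 30 | 285 177 198 22 | 289 177 198 22 | 293 177 198 22 | 297 177 198 22 | 301 177 198 22 | 305 179 198 20 | 309 179 198 20 | 313 178 198 21 | 317 179 198 20 | 321 177 198 22 | 325 177 198 22 | 329 177 198 22 | 333 177 198 22 | 337 177 198 22 | 341 177 198 22 | 345 177 198 22 | 349 177 198 22 | 353 177 198 22 | 
cols 261
2
[... 4657 characters left out ...]
158 160 161 113 106 74 86 100 107 109 104 96 128 139 137 134 133 130 130 131 132 131 130
223 158 156 159 162 165 164 164 159 113 106 73 67 66 68 74 95 91 99 107 108 105 95 130 132 129 130 129 131 130 130 136 133 139
226 159 157 155 110 71 69 66 62 68 94 121 130 138 136 134 133 92 99 106 108 102 96 128 130 130 130 128 130 131 132 136 132 140
229 68 65 65 71 96 122 130 140 135 134 134 130 131 134 135 134 94 105 98 99 94 94 149 156 153 157 151 139 127 131 139 133 139
232 128 130 137 135 134 129 132 132 133 89 57 40 40 42 47 46 48 47 47 45 47 47 43 41 46 44 40 46 98 131 139 130 141
235 131 132 129 129 130 131 130 134 134 64 41 42 44 48 46 48 46 47 49 50 47 51 47 47 48 47 42 39 60 131 140 132 139
```

```bash
python3 - <<'E'
from fit import *
a=pickle.load(open('w10.pkl','rb'))[0];b=pickle.load(open('w11.pkl','rb'))[0]
n=fit([('w11',246,300,135,205)],x0=(.654,-.078))
u=proj(b,n[:3])[0];print(u)
N=xy(a,275.9,b,276.6,.09);n2=xy(a,276.5,b,u,.048);print(N,n2,(N-n2)*1000)
E
```

```text
node [ 0.6686 -0.1005  0.0336 -3.7915] cost 1.3808923959732056
275.9331183802953
[ 0.6547 -0.0791] [ 0.6533 -0.0785] [ 1.3598 -0.6084]
```

```bash
python3 - <<'E'
import fit as F
from fit import *
import scipy.optimize as so
a=pickle.load(open('w10.pkl','rb'))[0];b=pickle.load(open('w11.pkl','rb'))[0]
h=cv2.cvtColor(cv2.imread('pics/w11.png'),cv2.COLOR_BGR2HSV)
k=cv2.GaussianBlur(((h[...,0]>4)&(h[...,0]<20)&(h[...,1]>100)&(h[...,2]>30)).astype(np.float32),(0,0),1.5)
R=Ro.from_euler('z',-95,degrees=True)
def cost(x,y):
    im=np.zeros((1680,2240),np.uint8)
    for P in parts:
        q=(np.array([proj(b,p) for p in R.apply(P)+[x,y,.048]])+.5)*4-.5
        cv2.fillConvexPoly(im,cv2.convexHull(np.round(q*16).astype(np.int32)),255,shift=4)
    s=cv2.GaussianBlur(cv2.resize(im,(560,420),interpolation=cv2.INTER_AREA)/255.,(0,0),1.5)
    return ((s-k)[135:205,246:300]**2).mean()*1e3
g=[(cost(x,y),x,y) for x in np.arange(.646,.6605,.001) for y in np.arange(-.086,-.0715,.001)]
for c,x,y in sorted(g)[:4]:
    u=proj(b,np.array([x,y,.048]))[0];n=xy(a,276.5,b,u,.048);print(c,x,y,u,(xy(a,275.9,b,276.6,.09)-n)*1000)
E
```

```text
11.085878294914254 0.653 -0.07799999999999999 275.9515571900938 [ 1.339  -0.6064]
11.582827401200424 0.653 -0.07699999999999999 276.61669602240124 [ 0.5873 -0.5327]
11.787409916434452 0.653 -0.07899999999999999 275.2898509094844 [ 2.0844 -0.6795]
12.112422905443456 0.653 -0.07599999999999998 277.285293924002 [-0.1707 -0.4584]
```

The ring's middle is within about 1.5 mm of the needle axis, and the robot is clear of everything. Handing in.

```bash
python3 -c "
from workcell import bot
print(bot.job_done())"
```

```text
the job is handed in; nothing more can be done
None
```

The single-ring stem is in both V-rests, the sled has been slid and let go with the ring's middle about 1.5 mm (measured) from straight below the needle tip, and the job is handed in after about 26 s of robot time, with no result shown to me.

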